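# Run the heel-lift crate up the ramp and behind the lip

## Task

Two small wooden crates stand at the foot of the two-lane ramp stand. Push the one with the flat leather heel lifts in it up its lane of the ramp, without lifting it off, until its trailing edge drops behind the lip and it lies flat on the deck. Leave the crate with the thread spools where it stands.

Things in the scene. Friction and masses are not known exactly. Their poses are not given: they have to be found in the camera images.
- stand: fixed wooden ramp stand with two lanes side by side, 263 x 222 mm. Origin: on the bench at the foot of the ramp, midway between the lanes; x level and uphill, z up. From here the ramp rises at 10.5 degrees. Lane centre lines at y = +53 and -53 mm; each lane is 96 mm wide between straight 10 mm guide rails, 14 mm above the ramp, with pointed noses 24 mm before the foot
- lip (a point): top edge of the lip, midway between the lanes, 108 mm uphill of the foot and 20 mm above the bench; axes as the stand's. The ramp runs straight up to this edge; there the surface steps down 10 mm to the deck. A crate pushed on tips forward as its middle passes the edge, its rear rising 10 mm above the ramp, so push it at half its height or above
- deck (a point): middle of the deck's surface, between the two lanes. x points up the slope, z out of the surface: the deck slopes up like the ramp, 10.5 degrees, and lies 10 mm below the ramp's plane. It runs 120 mm along the slope from the lip to a stop wall 36 mm high, so a crate lies there with 20 mm to spare
- lift_crate: open wooden crate 100 mm long (its x, uphill), 78 wide (its y), 36 high, walls 4 mm, about 0.3 kg with the two flat D-shaped leather heel lifts stacked in it, below the rim. Origin: centre of its underside, z up. It starts on the bench 5 to 30 mm before the ramp's foot, in front of either lane, within 4 mm of the lane's centre line and 4 degrees of its direction
- spool_crate: a crate of the same make and size with two upright wooden thread spools in it, 54 mm to their tops, standing in front of the other lane. Origin: centre of its underside. (Not part of the job: right of the stand's high end a fixed glue brush stands tall on a sole block, its handle reaching about 0.32 m above the bench; keep the arm clear of it)
There are look-alikes about, which are no part of the job. Leave any pink or purple look-alike of the spool_crate alone.

How it is judged (in metres and radians):
On the way:
1. the crate of heel lifts rides up the ramp, its underside on the slope (angle between lift_crate's own z axis and vertical above 0.1 rad and x of lift_crate in the frame of stand between 0 and 0.105 m and z of lift_crate in the frame of stand below 0.035 m), for 0.1 s.
At the end, for the whole second after the job is handed in: the crate of heel lifts lies at rest, flat on the sloping deck (within 3.5 degrees, 4 mm), wholly behind the lip; the spool crate stands upright within 20 mm of where it was (x of lift_crate in the frame of deck between -0.013 and 0.015 m and y of lift_crate in the frame of deck between -0.07 and 0.07 m and z of lift_crate in the frame of deck below 0.004 m and angle between the z axis of lift_crate and the z axis of deck, either way round below 0.06 rad and linear speed of lift_crate below 0.02 m/s and distance of spool_crate from where it was at the start of the episode below 0.02 m and angle between spool_crate's own z axis and vertical below 0.1 rad); the robot touches nothing.
It fails at once if the crate of heel lifts is lifted well clear of the ramp (over 40 mm above the ramp's plane) (z of lift_crate in the frame of deck above 0.05 m).
It also fails if it takes over 40 s, if anything falls off the work surface, if the arm or the gripper's body presses on something with over 40 N, if the wrist force passes 120 N, or if a joint passes its speed limit or range.

## Robot

A 7-joint arm with a two-finger parallel gripper is mounted at the origin on a cart in front of the work surface, level with it; the furniture and walls round the work are solid. World frame = base frame: x ahead of the robot, y to its left, z up, the work surface at z = 0. Lengths are in m, angles in degrees, forces in N, time in s.
With the tool pointing down it reaches from about 0.425 to 0.875 m from the base axis. Payload 4.7 kg.
Tool frame: the origin (TCP) lies midway between the tips of the shut fingers; the grasp point (between the pads) lies 19 mm behind it (bot.hold_point_z is the distance from the TCP to the grasp point, in m); z points along the fingers, y is the line along which they close (so a half turn about z gives the same grasp; the last joint's range is limited). The gripper opens to 85 mm and grips with 20 to 120 N. Pads are 22 mm wide; open, the fingers measure 114 mm over their backs; the gripper's body (76 mm by 85 mm) begins 54 mm behind the grasp point. The pads swing forward as they close: fully open they stand 13 mm farther back than shut.
Start: joints at [-63.764, 18.392, -4.016, 83.108, 1.295, 78.541, -3.26], TCP at [0.279, 0.587, 0.231] pointing down, gripper open.
Joint ranges: [-163.93, 163.93], [-17.29, 119.83], [-79.2, 71.16], [3.27, 140.29], [-89.18, 269.18], [5.43, 117.66], [-154.24, 154.24]. Speed limits (degrees/s): [147.25, 147.25, 180, 180, 180, 180, 180].

## Interface

Orientations are given as a 3x3 rotation matrix whose columns are the frame's x, y, z axes.
In Python, from bench import bot gives the robot as it stands. The module is installed in compiled form; this text tells all that it offers.
- The arm moves only by the tool step_arm, never from a script. Its argument "rows" is one flat list of numbers, 5 for each row, row after row: the gripper's target within -1 to 1 (shut at 1, half-way at 0, fully open at -1), then the shift along the tool's x, y, z in mm, then the turn about the tool's z in degrees. A call has 1 to 5 rows; each row shifts and turns the commanded pose from where the row before left it, along the tool's axes as they then stand; what a row does not reach is not made up. A row lasts 1/8 s, in which the tool goes at most 62.5 mm and 10.7 degrees, less where a joint would pass 70% of its speed; a pose out of reach is approached as far as the arm can. A call with a gripper value outside its range is refused whole. The fingers move at their own pace and stop on an object; the grip force is fixed at half the most. Time passes only in rows, so rows that do not move let the fingers close. It gives the time, the measured TCP pose, the force, the opening and the grip force at its end, in the units of the state.
- bot.read_state(): the state, without advancing time (a new reading comes with each control period).
- bot.get_image(name): name is "scene" or "side" or "wrist"; returns the picture (384x512x3 uint8, blue, green, red); there is no depth.
- bot.camera_info(name): a dict with "fov_y" (degrees; the focal length in pixels is half the picture's height over the tangent of half this angle, whatever the lens; pixels are square), "cx", "cy" (the principal point, pixels), "camera_from_world" (4x4, takes a point from world to camera coordinates); the wrist camera has in their place "T_tool_cam" (4x4, takes a point from camera to tool coordinates, whose origin is the TCP and whose axes are the flange's). Camera axes: x right, y down, z forward; pixel columns grow to the right and rows downward; lengths in m; the calibration is good to about 2 mm. A picture is of the moment at which its call begins: read the wrist's pose just before it. camera_info takes no time and is no camera call.
- bot.hand_in(): hands the job in; it is judged then, once.
The state is a dict: "time": time; "qpos": joint angles; "qd": joint speeds; "joint_torque": joint torques, N m; "position": TCP position; "orientation": TCP orientation; "force": force on the tool from outside, world axes, zero at the start; "wrist_torque": the same for the moment, N m; "gripper_width": finger opening in m; "grasp_force": force on a finger pad.
Only numpy, scipy, OpenCV 4.12 (cv2) and the standard library are available. Lean on these libraries where they do the work, as an engineer would, in place of code of your own. Each camera call takes 0.05 s, during which the arm holds its last target. There are 200 camera calls.

## Working session

There is one attempt and no reset: what is moved stays moved. The work goes in short steps, Python scripts to look and compute and a tool call to move; the robot and the scene stay as the last step left them, time stands still between calls to the robot, and variables do not carry over. Pictures are saved under pics/ and viewed, at most 10 in all, crops included, and the job is handed in when it is done.

Besides the shell and the picture viewer there is one more tool, called after ">>>" by a JSON object that holds its "fn" and its "kwargs". step_arm: Moves the arm, as the interface text tells. Its arguments: {"type":"object","properties":{"rows":{"type":"array","items":{"type":"number"}}},"required":["rows"]}

```bash
mkdir -p pics; python3 - <<'E'
from bench import bot
import cv2,numpy as np
s=bot.read_state();print(s['time'],s['position'],np.round(s['orientation'],3).tolist(),s['gripper_width'])
for n in("scene","side"):
    cv2.imwrite(f"pics/{n}0.png",bot.get_image(n));print(n,bot.camera_info(n))
print(bot.camera_info("wrist"))
E
```

```text
0.0 [0.27892128 0.586529   0.23023392] [[-0.903, 0.429, -0.001], [0.429, 0.903, -0.002], [-0.0, -0.002, -1.0]] 0.08529150026284187
scene {'fov_y': 50.0174610426764, 'cx': 258.62370409969964, 'cy': 189.20860589955893, 'camera_from_world': array([[ 0.48082911, -0.87674162, -0.01129208, -0.20560002],
       [-0.66543982, -0.35649873, -0.65581896,  0.38441253],
       [ 0.57095816,  0.32285104, -0.75483375,  0.58426729],
       [ 0.        ,  0.        ,  0.        ,  1.        ]])}
side {'fov_y': 51.23594801815149, 'cx': 258.21610316315315, 'cy': 196.26520430657172, 'camera_from_world': array([[ 0.91258414, -0.40842125,  0.01955198, -0.45393954],
       [-0.22554032, -0.54268434, -0.80908916,  0.16346516],
       [ 0.34105976,  0.73395218, -0.58736058,  0.68701376],
       [ 0.        ,  0.        ,  0.        ,  1.        ]])}
{'fov_y': 67.7879303435192, 'cx': 255.06377471889047, 'cy': 183.6524436075783, 'T_tool_cam': array([[ 1.00799604e-03, -9.58386818e-01, -2.85470999e-01,
         7.27130322e-02],
       [ 9.99998953e-01,  6.69565127e-04,  1.28311664e-03,
         1.24533680e-03],
       [-1.03858065e-03, -2.85471993e-01,  9.58386489e-01,
        -1.43374247e-01],
       [ 0.00000000e+00,  0.00000000e+00,  0.00000000e+00,
         1.00000000e+00]])}
```

View pics/scene0.png

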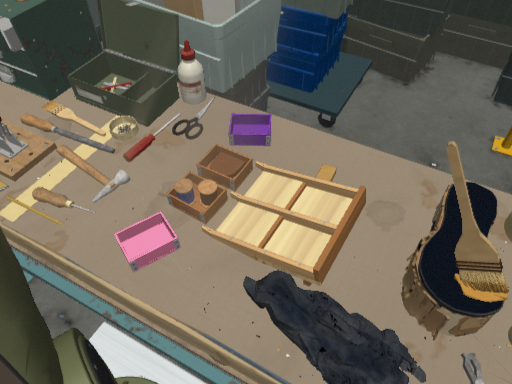

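View pics/side0.png

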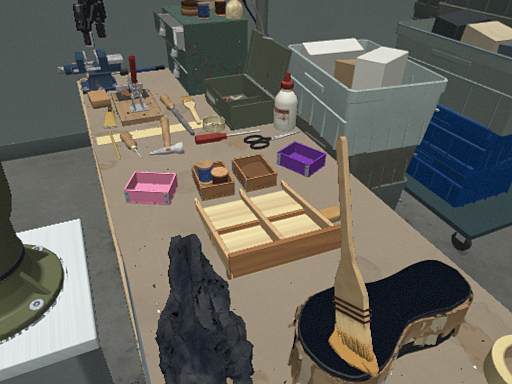

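The scene view shows the heel-lift crate at about (225,167) and the spool crate at (197,196). The ramp runs to the lower right, and the pink and purple crates are decoys. I'll zoom in to measure.

```bash
python3 - <<'E'
import cv2
a=cv2.imread("pics/scene0.png")[135:285,165:375];cv2.imwrite("pics/c1.png",cv2.resize(a,None,fx=3.8,fy=3.8,interpolation=cv2.INTER_CUBIC))
a=cv2.imread("pics/side0.png")[140:280,180:360];cv2.imwrite("pics/c2.png",cv2.resize(a,None,fx=4.2,fy=4.2,interpolation=cv2.INTER_CUBIC))
E
```

```text
(no output)
```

View pics/c1.png

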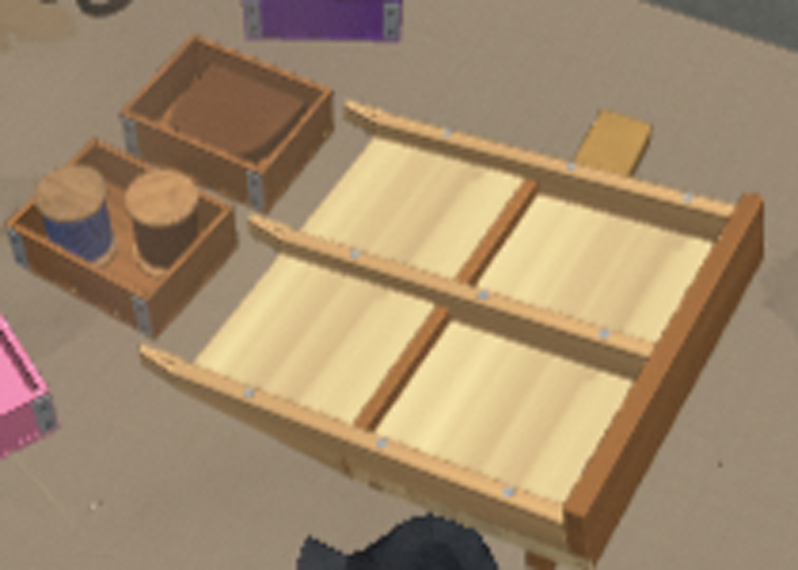

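View pics/c2.png

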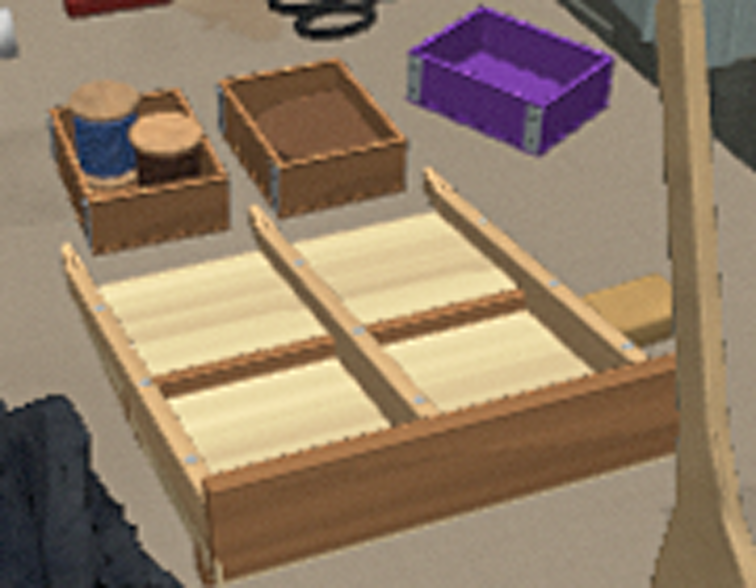

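The crops show the lift crate on the uphill-left lane (+53 mm). Next I'll fit the stand pose from the lip and foot corners, and the crate poses from their rims.

```bash
cat > h.py <<'E'
import numpy as np
from bench import bot
from scipy.optimize import least_squares
def proj(n,P):
    c=bot.camera_info(n);f=192/np.tan(np.radians(c['fov_y']/2));M=c['camera_from_world']
    q=np.asarray(P)@M[:3,:3].T+M[:3,3];return f*q[:,:2]/q[:,2:]+[c['cx'],c['cy']]
def back(n,uv,z):
    c=bot.camera_info(n);f=192/np.tan(np.radians(c['fov_y']/2));M=c['camera_from_world'];R=M[:3,:3].T
    o=-R@M[:3,3];d=(np.c_[(np.asarray(uv)-[c['cx'],c['cy']])/f,np.ones(len(uv))])@R.T
    return o+d*((z-o[2])/d[:,2])[:,None]
def tf(p,L):
    c,s=np.cos(p[2]),np.sin(p[2]);L=np.asarray(L,float);return np.c_[L[:,:2]@np.array([[c,s],[-s,c]])+p[:2],L[:,2]]
def fit(obs,p0):
    f=lambda p:np.concatenate([(proj(n,tf(p,L))-uv).ravel() for n,L,uv in obs])
    r=least_squares(f,p0,loss='soft_l1');return r.x,f(r.x)
E
cat > m.py <<'E'
from h import *
c1=lambda a:np.array(a)/3.8+[165,135]-.37
c2=lambda a:np.array(a)/4.2+[180,140]-.38
L=[[.108,.101,.02],[.108,-.005,.02],[0,.101,0],[0,-.005,0]]
p,r=fit([("scene",L,c1([[532,180],[443,310],[375,140],[275,258]])),("side",L,c2([[520,292],[333,345],[437,212],[268,252]]))],[.6,.2,-1.6])
print("stand",p,np.degrees(p[2]),r.round(1))
h=[.05,.039]
R=[[-.05,.039,.036],[-.05,-.039,.036],[.05,.039,.036],[.05,-.039,.036]]
for nm,a,b in(("lift",[[197,38],[123,115],[332,95],[255,170]],[[340,62],[220,82],[405,142],[278,168]]),
              ("spool",[[97,140],[12,222],[235,210],[148,298]],[[180,92],[52,110],[228,182],[92,205]])):
    q,r=fit([("scene",R,c1(a)),("side",R,c2(b))],p+[0,.1,0])
    c,s=np.cos(p[2]),np.sin(p[2]);d=q[:2]-p[:2]
    print(nm,q,"yaw rel",np.degrees(q[2]-p[2]),"in stand",c*d[0]+s*d[1],-s*d[0]+c*d[1],r.round(1))
E
python3 m.py
```

```text
stand [ 0.49629879  0.0854609  -1.61013615] -92.25400610490911 [ 0.9  0.9  0.9  0.  -0.3 -0.5  1.1 -0.9  0.7  0.1 -0.7 -1.5 -1.1 -0.3
 -2.9 -0.7]
lift [ 0.55196105  0.15395707 -1.61611823] yaw rel -0.3427477699797207 in stand -0.07063235523036464 0.0529252585322933 [ 0.2 -0.8 -0.5 -0.5  1.  -0.4  2.1  2.  -0.2 -1.1 -0.8 -0.6  0.1 -0.1
 -0.8 -0. ]
spool [ 0.44974253  0.15880839 -1.65758652] yaw rel -2.7187056757998214 in stand -0.07145970364053265 -0.04940497376881449 [ 0.7 -0.6 -0.9  0.4  1.  -0.3  0.7  1.2  0.3 -1.1 -0.7 -0.5  0.3 -0.9
 -1.1 -0.4]
```

>>> {"fn": "step_arm", "kwargs": {"rows": [0,0,0,0,10,0,0,0,0,10,0,0,0,0,10,0,0,0,0,10,0,0,0,0,10]}}

```text
time: 0.72
position: [0.279, 0.5867, 0.2306]
orientation: [[-0.246, 0.969, -0.0], [0.969, 0.246, -0.001], [-0.001, -0.001, -1.0]]
force: [0.5, -0.5, -0.1]
gripper_width: 0.0428
grasp_force: 0.0
```

>>> {"fn": "step_arm", "kwargs": {"rows": [0,0,0,0,10,0,0,0,0,6.8,0,0,0,0,0]}}

```text
time: 1.1
position: [0.2789, 0.5868, 0.2307]
orientation: [[0.037, 0.999, -0.0], [0.999, -0.037, -0.001], [-0.001, -0.0, -1.0]]
force: [-0.4, 1.2, -0.3]
gripper_width: 0.0425
grasp_force: 0.0
```

```bash
cat >> h.py <<'E'
ST=np.array([.49629879,.0854609,-1.61013615])
def where(): 
    s=bot.read_state();c,n=np.cos(ST[2]),np.sin(ST[2]);d=s['position'][:2]-ST[:2]
    O=s['orientation'];print("t",s['time'],"stand xyz mm",np.round([1e3*(c*d[0]+n*d[1]),1e3*(-n*d[0]+c*d[1]),1e3*s['position'][2]],1),"toolx vs -standx deg",np.degrees(np.arctan2(O[1,0],O[0,0])-ST[2]-np.pi).round(2),"z",O[:,2].round(3),"F",np.round(s['force'],1),"w",s['gripper_width'],"q",np.round(s['qpos'],0))
def goto(x,y,z):
    s=bot.read_state();w=tf(ST,[[x,y,z]])[0];print("shift mm tool",np.round(1e3*s['orientation'].T@(w-s['position']),1))
E
python3 -c "
from h import *
where();goto(-.175,.053,.2);goto(-.175,.053,.015)"
```

```text
t 1.1 stand xyz mm [-492.4 -236.9  230.7] toolx vs -standx deg 0.11 z [-0.    -0.001 -1.   ] F [-0.4  1.2 -0.3] w 0.042528639925149686 q [-71.  18.   5.  83.  -1.  78. -68.]
shift mm tool [-317.9  289.3   31. ]
shift mm tool [-317.7  289.4  216. ]
```

>>> {"fn": "step_arm", "kwargs": {"rows": [0,-36,33,0,0,0,-36,33,0,0,0,-36,33,0,0,0,-36,33,0,0,0,-36,33,0,0]}}

```text
time: 1.72
position: [0.4378, 0.3994, 0.2312]
orientation: [[0.036, 0.999, -0.0], [0.999, -0.036, 0.0], [0.0, -0.0, -1.0]]
force: [0.9, -0.0, 0.1]
gripper_width: 0.043
grasp_force: 0.0
```

>>> {"fn": "step_arm", "kwargs": {"rows": [0,-36,33,0,0,0,-36,33,20,0,0,-36,33,30,0,0,-30,25,30,0,0,0,0,0,0]}}

```text
time: 2.35
position: [0.5561, 0.2525, 0.1483]
orientation: [[0.044, 0.999, -0.004], [0.999, -0.044, -0.005], [-0.005, -0.003, -1.0]]
force: [0.2, -0.5, 0.4]
gripper_width: 0.0426
grasp_force: 0.0
```

```bash
python3 -c "
from h import *
where();goto(-.175,.053,.015)
import cv2;cv2.imwrite('pics/w1.png',bot.get_image('scene'))"
```

```text
t 2.35 stand xyz mm [-169.3   53.1  148.3] toolx vs -standx deg -0.25 z [-0.004 -0.005 -1.   ] F [ 0.2 -0.5  0.4] w 0.04263788612558705 q [-42.  17.  19.  95.  -6.  69. -25.]
shift mm tool [  6.4   0.3 133.3]
```

View pics/w1.png

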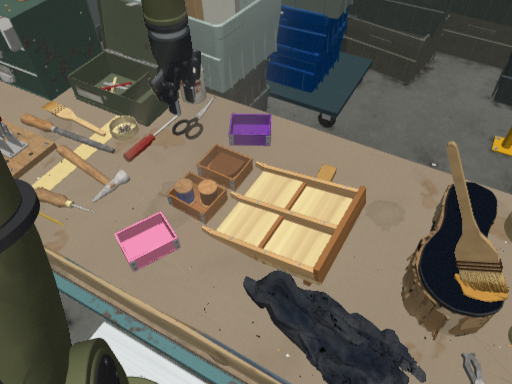

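>>> {"fn": "step_arm", "kwargs": {"rows": [0,0,0,40,0,0,0,0,40,0,0,0,0,30,0,0,0,0,18,0,0,0,0,0,0]}}

```text
time: 3.02
position: [0.5546, 0.259, 0.0228]
orientation: [[0.037, 0.999, -0.001], [0.999, -0.037, -0.0], [-0.0, -0.001, -1.0]]
force: [0.3, -0.6, -0.2]
gripper_width: 0.043
grasp_force: 0.0
```

```bash
python3 -c "
from h import *
where();goto(-.131,.053,.018);
import cv2;a=bot.get_image('scene')[120:220,130:280];cv2.imwrite('pics/w2.png',cv2.resize(a,None,fx=4,fy=4,interpolation=2))"
```

```text
t 3.025 stand xyz mm [-175.7   51.4   22.8] toolx vs -standx deg 0.15 z [-0.001 -0.    -1.   ] F [ 0.3 -0.6 -0.2] w 0.0429525377438559 q [-41.  25.  17. 101.  -9.  55. -23.]
shift mm tool [-44.7   1.5   4.8]
```

View pics/w2.png

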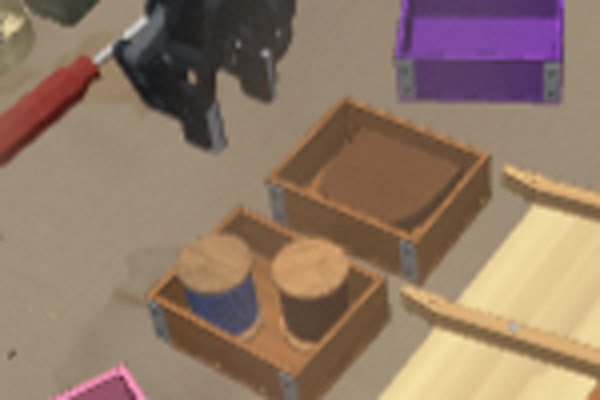

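>>> {"fn": "step_arm", "kwargs": {"rows": [0,-20,1.5,6,0,0,-15,0,0,0,0,-12,0,0,0,0,-12,0,0,0,0,-12,0,0,0]}}

```text
time: 3.7
position: [0.5546, 0.1874, 0.0179]
orientation: [[0.038, 0.999, 0.001], [0.999, -0.038, 0.002], [0.002, 0.001, -1.0]]
force: [0.5, 3.2, 1.0]
gripper_width: 0.0428
grasp_force: 1.8
```

>>> {"fn": "step_arm", "kwargs": {"rows": [0,-12,0,0,0,0,-12,0,0,0,0,-12,0,0,0,0,-12,0,0,0,0,0,0,0,0]}}

```text
time: 4.32
position: [0.5522, 0.1365, 0.0171]
orientation: [[0.041, 0.999, -0.001], [0.999, -0.041, -0.002], [-0.002, -0.001, -1.0]]
force: [-0.6, 0.8, 0.7]
gripper_width: 0.0427
grasp_force: 0.0
```

```bash
python3 -c "
from h import *
where();goto(-.01,.053,.016);
import cv2;a=bot.get_image('scene')[110:260,160:340];cv2.imwrite('pics/w3.png',cv2.resize(a,None,fx=4,fy=4,interpolation=2))"
```

```text
t 4.325 stand xyz mm [-53.2  53.9  17.1] toolx vs -standx deg -0.1 z [-0.001 -0.002 -1.   ] F [-0.6  0.8  0.7] w 0.042724215961542626 q [-33.  21.  20. 108.  -9.  53. -12.]
shift mm tool [-43.2  -0.8   1.2]
```

View pics/w3.png

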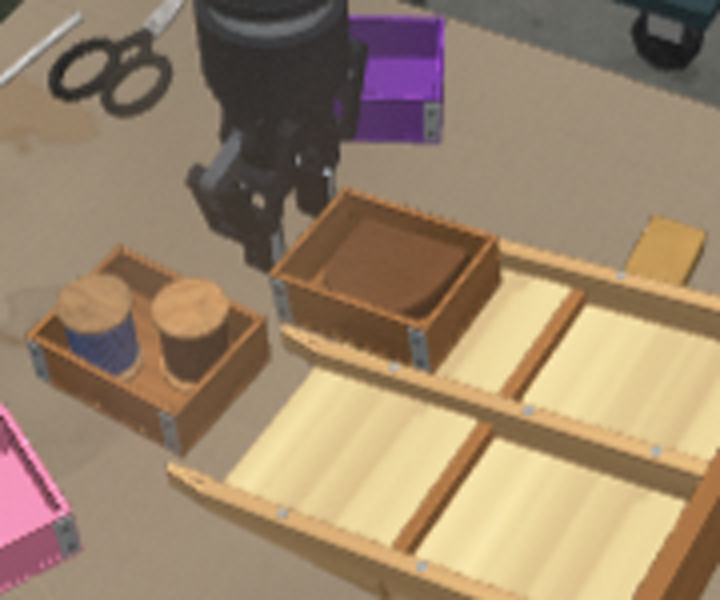

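>>> {"fn": "step_arm", "kwargs": {"rows": [0,-11,-0.5,0,0,0,-11,0,0,0,0,-11,0,0,0,0,-11,0,-1,0,0,-11,0,-2,0]}}

```text
time: 5.0
position: [0.5496, 0.0832, 0.0203]
orientation: [[0.039, 0.999, -0.0], [0.999, -0.039, -0.0], [-0.0, -0.0, -1.0]]
force: [0.6, 1.9, -0.7]
gripper_width: 0.0429
grasp_force: 0.9
```

>>> {"fn": "step_arm", "kwargs": {"rows": [0,-12,0,-2.2,0,0,-12,0,-2.2,0,0,-12,0,-2.2,0,0,-12,0,-2.2,0,0,0,0,0,0]}}

```text
time: 5.62
position: [0.5484, 0.0347, 0.0297]
orientation: [[0.04, 0.999, 0.001], [0.999, -0.04, -0.001], [-0.001, 0.001, -1.0]]
force: [0.4, 0.6, -0.5]
gripper_width: 0.0427
grasp_force: 0.0
```

```bash
python3 -c "
from h import *
where();goto(.103,.053,.035);
import cv2;a=bot.get_image('side')[130:280,180:360];cv2.imwrite('pics/w4.png',cv2.resize(a,None,fx=4,fy=4,interpolation=2))"
```

```text
t 5.625 stand xyz mm [48.7 54.  29.7] toolx vs -standx deg -0.05 z [ 0.001 -0.001 -1.   ] F [ 0.4  0.6 -0.5] w 0.042689427413574746 q [-26.  18.  23. 110.  -8.  53.  -2.]
shift mm tool [-54.3  -1.   -5.2]
```

View pics/w4.png

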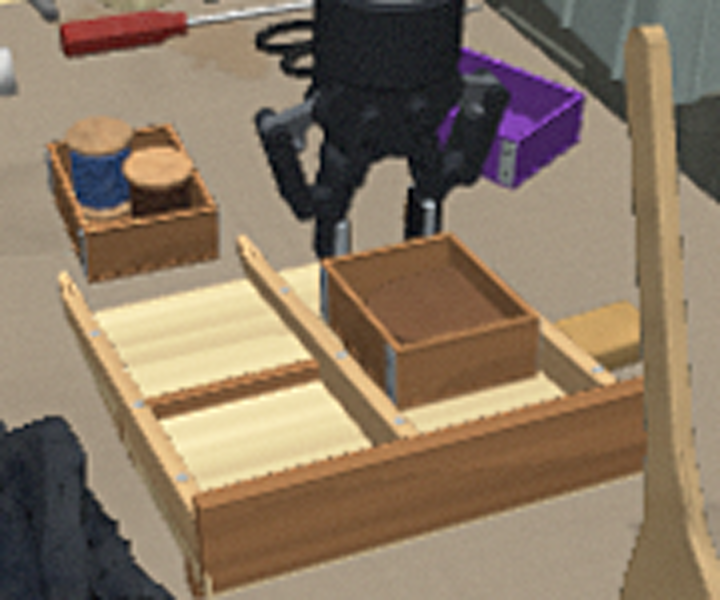

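>>> {"fn": "step_arm", "kwargs": {"rows": [0,-11,-0.5,-1.5,0,0,-11,0,-1.5,0,0,-11,0,-1.3,0,0,-10,0,-1,0,0,-9,0,0,0]}}

```text
time: 6.3
position: [0.5454, -0.0166, 0.0345]
orientation: [[0.039, 0.999, 0.0], [0.999, -0.039, 0.0], [0.0, 0.0, -1.0]]
force: [0.3, 1.6, -0.7]
gripper_width: 0.0422
grasp_force: 1.0
```

>>> {"fn": "step_arm", "kwargs": {"rows": [0,0,0,0,0,0,0,0,0,0]}}

```text
time: 6.55
position: [0.5454, -0.0159, 0.0344]
orientation: [[0.039, 0.999, 0.0], [0.999, -0.039, -0.0], [-0.0, 0.0, -1.0]]
force: [-0.6, -0.8, 0.4]
gripper_width: 0.0427
grasp_force: 0.0
```

```bash
python3 -c "
from h import *
where()
import cv2;a=bot.get_image('side')[130:280,180:360];b=bot.get_image('scene')[110:260,200:380];cv2.imwrite('pics/w5.png',cv2.resize(cv2.vconcat([a,b]),None,fx=2,fy=2,interpolation=2)) if 0 else cv2.imwrite('pics/w5.png',cv2.resize(cv2.hconcat([a,b]),None,fx=2.2,fy=2.2,interpolation=2))"
```

```text
t 6.55 stand xyz mm [99.3 53.1 34.4] toolx vs -standx deg 0.04 z [ 0. -0. -1.] F [-0.6 -0.8  0.4] w 0.04266417519252467 q [-22.  17.  24. 111.  -9.  54.   4.]
```

View pics/w5.png

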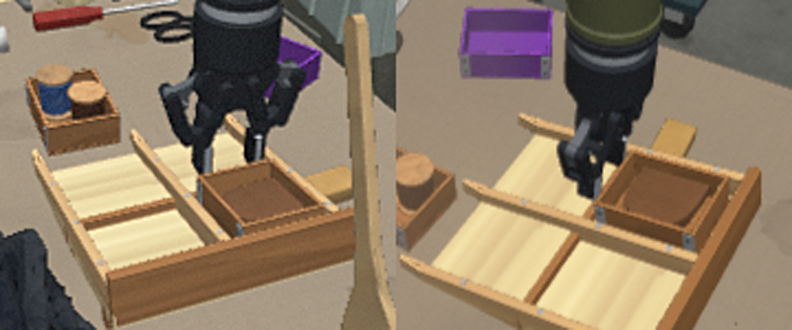

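>>> {"fn": "step_arm", "kwargs": {"rows": [0,12,0,0,0,0,25,0,-10,0,0,30,0,-20,0,0,30,0,-30,0,0,0,0,0,0]}}

```text
time: 7.28
position: [0.5509, 0.086, 0.097]
orientation: [[0.033, 0.999, 0.005], [0.999, -0.033, 0.003], [0.003, 0.005, -1.0]]
force: [0.6, -0.5, -0.7]
gripper_width: 0.0424
grasp_force: 0.0
```

```bash
python3 -c "
from h import *
where()
import cv2;a=bot.get_image('side')[180:250,255:345];b=bot.get_image('scene')[155:245,280:380];a=cv2.resize(a,None,fx=4,fy=4,interpolation=2);b=cv2.resize(b,None,fx=4,fy=4,interpolation=2)
a=cv2.copyMakeBorder(a,0,80,0,0,0);cv2.imwrite('pics/w6.png',cv2.hconcat([a,b]))"
```

```text
t 7.275 stand xyz mm [-2.7 54.6 97. ] toolx vs -standx deg 0.38 z [ 0.005  0.003 -1.   ] F [ 0.6 -0.5 -0.7] w 0.04244963643381641 q [-31.  13.  22. 107.  -6.  61.  -9.]
```

View pics/w6.png

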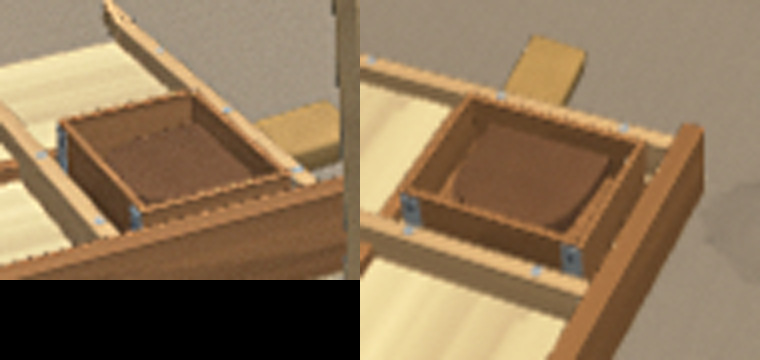

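```bash
python3 - <<'E'
from h import *
from scipy.spatial.transform import Rotation as Ro
S=np.array([[107,96],[45,190],[285,145],[218,245]])/4+[280,155]-.37
D=np.array([[193,95],[62,123],[290,175],[135,207]])/4+[255,180]-.37
a=np.radians(10.5);Rd=Ro.from_euler('y',-a);lip=np.array([.108,0,.02])
d0=lip+Rd.apply([.06,0,-.01])
R=np.array([[-.05,.039,.036],[-.05,-.039,.036],[.05,.039,.036],[.05,-.039,.036]])
def f(p):
    W=tf(ST,Rd.apply(Ro.from_euler('zy',[p[3],p[4]]).apply(R)+p[:3])+d0)
    return np.r_[(proj("scene",W)-S).ravel(),(proj("side",W)-D).ravel()]
r=least_squares(f,[0,.05,0,0,0],loss='soft_l1');print("deck xyz mm",r.x[:3]*1e3,"yaw,pitch",np.degrees(r.x[3:]),f(r.x).round(1))
for n,z in(("flat",0),("rear up on lip",.01)):
    pass
E
```

```text
deck xyz mm [-0.7059499  55.00713018 -3.16487432] yaw,pitch [-1.85773202 -2.54906943] [ 0.9 -0.1 -1.9  0.6  0.2 -0.8 -0.3  0.6  1.  -0.4 -0.9  0.1 -0.1 -0.5
  0.6  0.6]
```

```bash
python3 -c "
from bench import bot
print(bot.hand_in())"
```

```text
the job is handed in; nothing more can be done
None
```

I pushed the heel-lift crate up its lane and it dropped behind the lip, measuring flat on the deck within camera error and about 1 mm from the deck's middle along the slope. The spool crate was not touched, and I handed the job in with the arm clear at about 7.3 s; the judge gave no verdict.

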